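# Set the hold-down shoe with a gauge blade

## Task

Slide the steel gauge blade (blue handle) along the feed table under the orange-faced shoe until its tip is fully home against the stop. Turn the red knob clockwise until the shoe presses just enough that the blade drags, needing a pull of about 9 N, without ever pinching it tight (16 N of shoe pressure marks it). Then prove it by pulling the blade back out against the drag until its tip stands about 25 mm short of the stop, and let go, leaving it gripped in the gap with everything around it undisturbed.

Things in the scene. Friction and masses are not known exactly. Their poses are not given: they have to be found in the camera images.
- unit: Hold-down unit screwed to the bench, 250 x 100 x 138 mm: grey foot plate, bright steel feed table, green C-shaped column and head (50 mm wide, x = -26 to 86, z = 80 to 102 mm). Origin on the bench under the knob axis; x is the feed direction, in towards the stop; z up. Feed table: top at z = 30 mm, x = -180 to 46 mm, 66 mm wide.
- unit_stop (a point): Centre foot of the brass stop face at the inner end of the feed table, on the table's top: x = 45 mm, z = 30 mm in the unit's frame. The gauge's tip is home when it touches this face.
- rail_mouth (a point): Mid point between the guide rails at their front, on the table's top (x = -110 mm, z = 30 mm in the unit's frame). The rails are 5 mm high and 32 mm apart, run from here to x = 40 mm, and flare out in front of here to x = -138 mm.
- knob (a joint): Angle of the red bar knob on the head, rad, 0 to 3.7, growing clockwise from above, which lowers the spindle 4 mm per rad. Bar 50 x 12 mm, from z = 108 to 136 mm in the unit's frame; at 0 it lies along the unit's x, and it turns with the joint. Starts at 0 to 0.5; stays where it is left (friction about 0.1 N m, so the shoe's load is hardly felt at the knob).
- knob_grip (a point): Point on the knob's axis inside its grip bar, 127.5 mm above the bench (8.5 mm under the bar's top); fixed to the unit, does not turn.
- presser: Steel spindle under the knob with the sprung orange-faced shoe (28 x 24 mm) on its end; origin on the spindle 64 mm over the bench at knob 0, going down with the knob. The shoe's own height is unknown (worn, re-set facing): it meets a blade on the table after 5 to 10 mm of travel from knob 0, then stays on it while its spring adds about 3 N of pressure per mm more.
- shoe_axis (a point): Point on the table's top under the middle of the shoe (x = y = 0 in the unit's frame). The pull that slides a pressed blade is about 1.2 times the shoe's pressure (friction 0.6, within 15 percent, on both faces) plus about 0.8 N for the blade's weight.
- gauge: Gauge blade, 130 g: steel strip 150 x 24 x 4 mm with a blue block handle 32 (along x) x 14 x 30 mm upright on it, top 34 mm over the underside. Origin at the underside below the handle's centre; x points to the tip, 130 mm away; the other end is 20 mm behind. Starts flat on the bench left of the unit. Home, its origin is at x = -85 mm in the unit's frame.
- gauge_tip (a point): Middle of the gauge blade's tip edge on its underside, 130 mm along the gauge's x from its origin. Home against the stop it is at x = 45 mm in the unit's frame.
- relay: Small green and white parts box, 40 x 61 x 38 mm, right of the unit; leave it alone. Origin at its underside.
- spanner: Combination spanner, 27 x 153 x 8 mm, lying right of the unit; leave it alone. Origin at its underside.
- lamps: Small orange and white parts box, 45 x 53 x 50 mm, behind on the left; leave it alone. Origin at its underside.
Not all that is in view belongs to the job. Of the things that look like the gauge, the middle-sized one is meant.

How it is judged (in metres and radians):
On the way, in this order (a step that is already met when the one before it is completed fails the run):
1. the blade lies on the feed table between the rails, its tip home against the stop (x of gauge_tip in the frame of unit above 0.04 m and z of gauge in the frame of unit between 0.027 and 0.033 m and y of gauge in the frame of unit between -0.008 and 0.008 m and y of gauge_tip in the frame of unit between -0.008 and 0.008 m), for 0.1 s.
2. the shoe presses on the blade with 4 to 10 N while the blade is still in (within 18 mm of home) (contact force between gauge and presser between 4 and 10 N and x of gauge_tip in the frame of unit above 0.027 m), for 0.2 s.
At the end, for the whole second after the job is handed in: The blade lies flat between the rails under the shoe, its tip 19 to 40 mm short of the stop, at rest and let go, and the shoe presses on it with 4 to 10 N (contact force between gauge and presser between 4 and 10 N and x of gauge_tip in the frame of unit between 0.005 and 0.026 m and y of gauge in the frame of unit between -0.008 and 0.008 m and angle between gauge's own z axis and vertical below 0.06 rad and linear speed of gauge below 0.01 m/s and y of gauge_tip in the frame of unit between -0.008 and 0.008 m); the robot touches nothing.
It fails at once if the shoe pinches the blade with more than 16 N (contact force between gauge and presser above 16 N).
It fails at once if the relay box, the spanner or the lamp box is moved more than 20 mm (distance of any of relay, spanner, lamps from where it was at the start of the episode above 0.02 m).
It also fails if it takes over 72 s, if anything falls off the work surface, if the arm or the gripper's body presses on something with over 40 N, if the wrist force passes 120 N, or if a joint passes its speed limit or range.

## Robot

A 7-joint arm with a two-finger parallel gripper is mounted at the origin on a cart in front of the work surface, level with it; the furniture and walls round the work are solid. World frame = base frame: x ahead of the robot, y to its left, z up, the work surface at z = 0. Lengths are in m, angles in degrees, forces in N, time in s.
With the tool pointing down it reaches from about 0.35 to 0.775 m from the base axis. Payload 3.1 kg.
Tool frame: the origin (TCP) lies on the centre line of the jaws, within the pads' length; the fingertips stand 17 mm ahead of it and the grasp point (between the pads) lies 2 mm behind it (robot.tip_reach is the distance from the TCP to the fingertips, in m); z points along the fingers, y is the line along which they close (so a half turn about z gives the same grasp; the last joint's range is limited). The gripper opens to 85 mm and grips with 20 to 120 N. Pads are 22 mm wide; open, the fingers measure 114 mm over their backs; the gripper's body (76 mm by 85 mm) begins 54 mm behind the grasp point. The pads swing forward as they close: fully open they stand 13 mm farther back than shut.
Start: joints at [-2.389, 17.813, 0.802, 86.603, -0.252, 75.585, -1.558], TCP at [0.55, 0, 0.248] pointing down, gripper open.
Joint ranges: [-154.91, 154.91], [-16.99, 109.72], [-72.82, 74.43], [7.12, 147.25], [-82.49, 262.49], [11.32, 116.49], [-174.64, 174.64]. Speed limits (degrees/s): [159.86, 159.86, 180, 180, 180, 180, 180].

## Interface

Orientations are given as [roll, pitch, yaw] about the fixed x, y, z axes, in that order (R = Rz(yaw) Ry(pitch) Rx(roll)).
In Python, from station import robot, fingers, vision, workorder, recognise gives the robot as it stands. Calls block until the motion is done:
- robot.move_to(position, orientation): joint-space move of the TCP to a pose.
- robot.line_to(position, orientation=None, velocity=0.15, f_stop=None): straight line of the TCP; orientation=None keeps the orientation; velocity is the mean speed in m/s. With f_stop (N) it stops when the force on the tool has changed by that much, and returns True; else False.
- robot.move_j(angles): joint-space move.
- fingers.gripper_to(opening, force=None): opening from 0.0 (shut) to 1.0 (fully open); force is the grip in N (None keeps the last); returns when the fingers have stopped.
- robot.pause(seconds).
- robot.inverse_kinematics(position, orientation): joint angles nearest the present ones, or None.
- vision.grab_frame(name): name is "scene" or "side" or "wrist"; returns the picture (384x512x3 uint8, red, green, blue); there is no depth.
- vision.calibration(name): a dict with "mtx" (3x3 intrinsics, pixels), "extrinsics" (4x4, takes a point from world to camera coordinates); the wrist camera has in their place "T_tool_cam" (4x4, takes a point from camera to tool coordinates, whose origin is the TCP and whose axes are the flange's). Camera axes: x right, y up, looking along -z (the intrinsics and any distortion apply to the point x, -y, -z); pixel columns grow to the right and rows downward; lengths in m; the calibration is good to about 2 mm. A picture is of the moment at which its call begins: read the wrist's pose just before it. calibration takes no time and is no camera call.
A pose or a line that the arm cannot do raises robot.PlanningError and nothing moves.
- workorder.close_job(): hands the job in; it is judged then, once.
Trained networks look in the newest picture that a camera, given by its name, has taken for a name from the list of things; names that differ only in an ending like _2 or _b are one class to them, and where a whole thing is asked for, a point or a joint stands for the part that bears it (a point fixed in the world has none). Each returns a list of dicts, best first, with "p" (0 to 1); they miss things now and then, are a little off and sometimes report something else, mostly with a low value. They report only what shows in the picture. A call takes as long as a camera call. They do not tell look-alikes from the thing itself.
- recognise(label, camera): "rect" ([centre column, centre row, width, height] in pixels, round what is visible of it).
Readings, each from a call of its own:
- robot.current_time_s(): time.
- robot.current_joint_positions(): joint angles.
- robot.current_dq(): joint speeds.
- robot.current_joint_torque(): joint torques, N m.
- robot.current_tool_pos(): TCP position.
- robot.current_eef_rot(): TCP orientation.
- robot.current_contact_force(): force on the tool from outside, world axes, zero at the start.
- robot.current_torque(): the same for the moment, N m.
- robot.current_finger_gap(): opening from 0.0 (shut) to 1.0 (fully open).
- robot.current_gripper_force(): force on a finger pad.
Only numpy, scipy, OpenCV 4.12 (cv2) and the standard library are available. Lean on these libraries where they do the work, as an engineer would, in place of code of your own. Each camera call takes 0.05 s, during which the arm holds its last target. There are 200 camera calls.

## Working session

There is one attempt and no reset: what is moved stays moved. The work goes in short steps, each a Python script; the robot and the scene stay as the last script left them, time stands still between calls to the robot, and variables do not carry over. Pictures are saved under pics/ and viewed, at most 10 in all, crops included, and the job is handed in when it is done.

```bash
ls; mkdir -p pics; python3 - <<'E'
from station import robot, fingers, vision, workorder, recognise
import cv2,numpy as np
for c in ("scene","side"):
    im=vision.grab_frame(c); cv2.imwrite(f"pics/{c}0.png",im[:,:,::-1])
    for l in ("gauge","unit","knob","presser","relay","spanner","lamps"):
        print(c,l,[(np.round(d["rect"]).tolist(),round(d["p"],2)) for d in recognise(l,c)][:4])
    k=vision.calibration(c); print(k)
k=vision.calibration("wrist");print(k, robot.current_time_s())
E
```

```text
pics
scene gauge [([143.0, 317.0, 115.0, 37.0], 0.9), ([200.0, 244.0, 48.0, 51.0], 0.72), ([291.0, 320.0, 57.0, 31.0], 0.68)]
scene unit [([272.0, 215.0, 97.0, 121.0], 0.89)]
scene knob [([256.0, 174.0, 24.0, 25.0], 0.56), ([274.0, 216.0, 99.0, 118.0], 0.45)]
scene presser [([260.0, 200.0, 12.0, 11.0], 0.55)]
scene relay [([302.0, 178.0, 32.0, 34.0], 0.74)]
scene spanner [([350.0, 223.0, 50.0, 33.0], 0.55)]
scene lamps [([180.0, 196.0, 34.0, 33.0], 0.83)]
{'mtx': array([[452.38826556,   0.        , 256.89057434],
       [  0.        , 452.38826556, 194.80662713],
       [  0.        ,   0.        ,   1.        ]]), 'extrinsics': array([[-0.51340544, -0.85807239,  0.01125304,  0.29619147],
       [ 0.61334841, -0.35774677,  0.70414557, -0.45036224],
       [-0.60018213,  0.3684142 ,  0.70996647, -0.62745084],
       [ 0.        ,  0.        ,  0.        ,  1.        ]])}
side gauge [([252.0, 201.0, 39.0, 13.0], 0.72), ([206.0, 183.0, 19.0, 32.0], 0.68), ([173.0, 224.0, 27.0, 28.0], 0.46)]
side unit [([264.0, 215.0, 109.0, 71.0], 0.9), ([321.0, 249.0, 33.0, 36.0], 0.56), ([257.0, 281.0
[... 545 characters left out ...]
[ 0.16143745,  0.44283411,  0.88195006, -0.17041317],
       [-0.27688853, -0.83745263,  0.47117494, -0.77759399],
       [ 0.        ,  0.        ,  0.        ,  1.        ]])}
{'mtx': array([[325.76884199,   0.        , 256.77086514],
       [  0.        , 325.76884199, 192.94688872],
       [  0.        ,   0.        ,   1.        ]]), 'T_tool_cam': array([[-1.26329186e-03,  9.65799150e-01,  2.59288270e-01,
         6.48024900e-02],
       [ 9.99999202e-01,  1.21199585e-03,  3.57695672e-04,
         3.42544689e-04],
       [ 3.12058697e-05,  2.59288515e-01, -9.65799910e-01,
        -1.25015587e-01],
       [ 0.00000000e+00,  0.00000000e+00,  0.00000000e+00,
         1.00000000e+00]])} 0.8
```

```bash
python3 - <<'E'
import cv2,numpy as np
a=cv2.imread("pics/scene0.png");b=cv2.imread("pics/side0.png")
a=cv2.resize(a[140:350,70:400],(786,500),interpolation=cv2.INTER_CUBIC);cv2.imwrite("pics/a.png",a)
b=cv2.resize(b[150:320,130:370],(800,567),interpolation=cv2.INTER_CUBIC);cv2.imwrite("pics/b.png",b)
E
```

```text
(no output)
```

View pics/a.png

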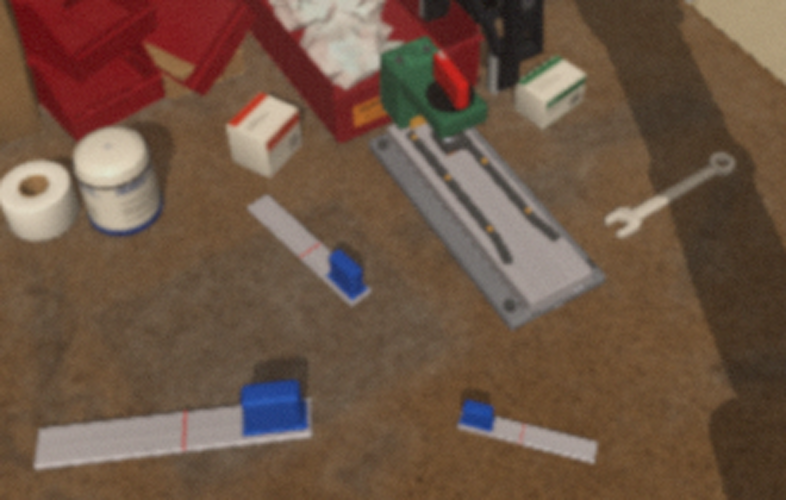

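View pics/b.png

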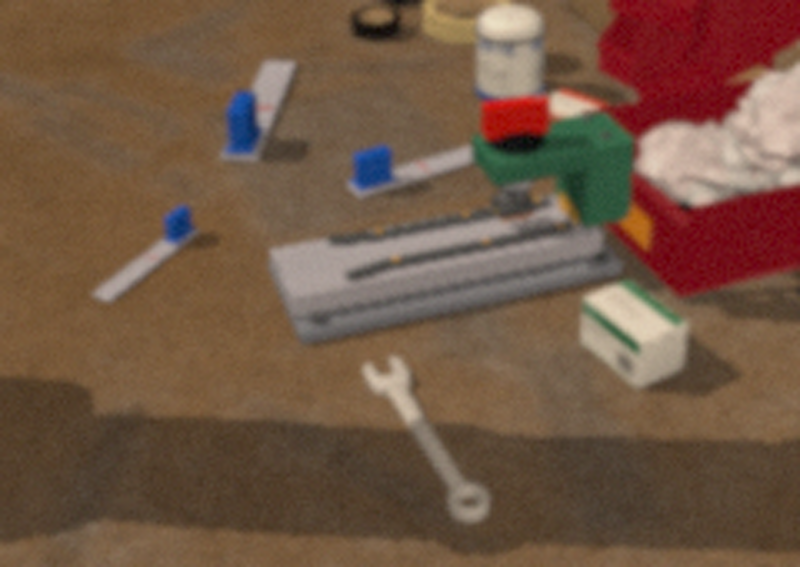

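The scene crop shows three blue-handled blades: the nearest is biggest and the right one is smallest. The middle one, with its handle at crop (347,273) and tip at (258,203), lies left of the unit. The unit's knob is at (450,80) and its table front edge runs (523,305) to (600,272). The side crop agrees: the middle blade's handle is at (372,168), partly hidden behind the head.

```bash
cat > h.py <<'E'
from station import robot, fingers, vision, workorder, recognise
import cv2,numpy as np
from scipy.spatial.transform import Rotation as R
def cam(c):
    k=vision.calibration(c); E=k["extrinsics"]; return k["mtx"],E
def wristE():
    T=np.eye(4);T[:3,:3]=R.from_euler("xyz",robot.current_eef_rot(),degrees=True).as_matrix();T[:3,3]=robot.current_tool_pos()
    return np.linalg.inv(T@vision.calibration("wrist")["T_tool_cam"])
def ray(uv,K,E):
    d=np.array([(uv[0]-K[0,2])/K[0,0],-(uv[1]-K[1,2])/K[1,1],-1]); 
    return -E[:3,:3].T@E[:3,3], E[:3,:3].T@d
def onz(uv,z,K,E):
    o,d=ray(uv,K,E); return o+d*(z-o[2])/d[2]
def proj(p,K,E):
    q=E[:3,:3]@np.asarray(p)+E[:3,3]; return np.array([K[0,0]*q[0]/-q[2]+K[0,2],-K[1,1]*q[1]/-q[2]+K[1,2]])
def tri(obs):
    A=[];b=[]
    for uv,K,E in obs:
        o,d=ray(uv,K,E);d/=np.linalg.norm(d);P=np.eye(3)-np.outer(d,d);A.append(P);b.append(P@o)
    return np.linalg.lstsq(np.vstack(A),np.hstack(b),rcond=None)[0]
E
python3 - <<'E'
from h import *
np.set_printoptions(precision=4,suppress=True)
Ks,Es=cam("scene");Kd,Ed=cam("side")
print(-Es[:3,:3].T@Es[:3,3],-Ed[:3,:3].T@Ed[:3,3])
A=lambda x,y:(x/2.382+70,y/2.381+140); B=lambda x,y:(x/3.333+130,y/3.335+150)
for n,a,z in [("mid tip",(258,203),.004),("mid back",(360,296),.004),("mid handletop",(347,260),.034),("big tip",(37,450),.004),("big back",(310,418),.004),("small tip",(596,450),.004),("small back",(460,427),.004),("tab nl",(523,305),.03),("tab nr",(600,272),.03),("railL",(508,260),.035),("railR",(556,236),.035),("knobtop",(447,70),.136)]:
    print(n,onz(A(*a),z,Ks,Es))
for n,a,z in [("mid handletop",(372,152),.034),("tab nl",(270,250),.03),("tab nr",(296,304),.03),("rail L",(333,238),.035),("rail R",(352,273),.035),("knobtop",(515,98),.136),("spanner",(385,375),.004),("spanner2",(468,500),.004),("relay",(635,310),.038)]:
    print(n,onz(B(*a),z,Kd,Ed))
E
```

```text
[0.0517 0.3242 0.7593] [ 0.332  -0.7515  0.5098]
mid tip [0.6963 0.13   0.004 ]
mid back [0.5557 0.0977 0.004 ]
mid handletop [0.5742 0.0988 0.034 ]
big tip [0.553  0.3755 0.004 ]
big back [0.4723 0.1854 0.004 ]
small tip [0.3369 0.0093 0.004 ]
small back [0.4063 0.0887 0.004 ]
tab nl [ 0.4625 -0.0057  0.03  ]
tab nr [ 0.4577 -0.0807  0.03  ]
railL [ 0.5046 -0.0183  0.035 ]
railR [ 0.5055 -0.0684  0.035 ]
knobtop [ 0.6409 -0.0383  0.136 ]
mid handletop [0.5724 0.0941 0.034 ]
tab nl [ 0.4603 -0.0178  0.03  ]
tab nr [ 0.4624 -0.09    0.03  ]
rail L [ 0.5064 -0.0254  0.035 ]
rail R [ 0.507 -0.074  0.035]
knobtop [ 0.6406 -0.0446  0.136 ]
spanner [ 0.5062 -0.1518  0.004 ]
spanner2 [ 0.5178 -0.2753  0.004 ]
relay [ 0.671  -0.1836  0.038 ]
```

```bash
python3 - <<'E'
from h import *
import pickle
np.set_printoptions(precision=4,suppress=True)
rot=robot.current_eef_rot();print(rot)
D=[]
for i,p in enumerate([None,(0.50,0.06,0.25)]):
    if p: robot.move_to(p,rot); robot.pause(0.3)
    E=wristE(); im=vision.grab_frame("wrist"); D.append((E,im)); cv2.imwrite(f"pics/w{i}.png",im[:,:,::-1])
    for l in ("gauge","knob","unit"): print(i,l,[(np.round(d["rect"],1).tolist(),round(d["p"],2)) for d in recognise(l,"wrist")][:4])
    print(-E[:3,:3].T@E[:3,3])
pickle.dump(D,open("w.pkl","wb")); print(robot.current_time_s())
a=np.vstack([D[0][1],D[1][1]])[:,:,::-1]
cv2.imwrite("pics/ww.png",cv2.resize(np.hstack([D[0][1],D[1][1]])[:,:,::-1],(800,300)))
E
```

```text
[179.9988   0.0009  90.0036]
0 gauge [([328.8, 59.4, 140.7, 54.3], 0.83), ([100.1, 122.7, 70.6, 81.2], 0.69)]
0 knob [([368.9, 232.6, 66.7, 44.7], 0.76)]
0 unit [([315.7, 208.1, 279.2, 100.0], 0.82)]
[0.5503 0.0648 0.3733]
1 gauge [([147.0, 173.7, 66.8, 73.7], 0.79), ([369.2, 116.0, 132.9, 52.6], 0.62)]
1 knob [([422.0, 275.9, 16.2, 17.4], 0.53)]
1 unit [([359.4, 255.8, 279.9, 99.7], 0.6)]
[0.501  0.1237 0.3748]
1.9083
```

View pics/w0.png

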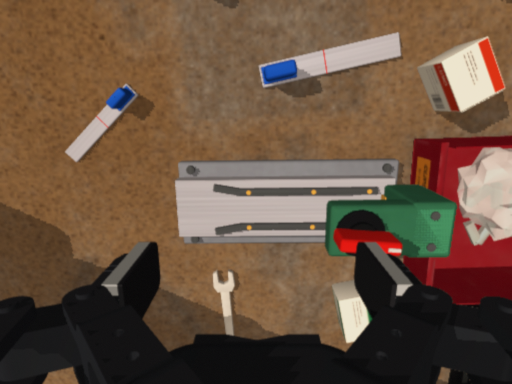

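View pics/w1.png

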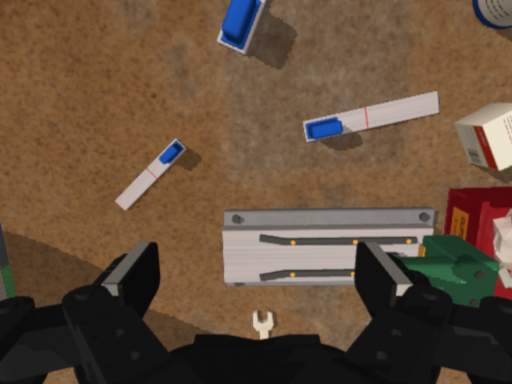

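Wrist view 0 shows the middle gauge (handle at about (281,70), tip at (399,45)), the rails straight from x≈240 to 375 at rows 191 and 226, and the red knob at (368,243). View 1 shows the same gauge handle at (323,128) and the knob hidden by the gripper. Next I'll measure by segmentation.

```bash
python3 - <<'E'
from h import *
import pickle
np.set_printoptions(precision=4,suppress=True)
D=pickle.load(open("w.pkl","rb"));K=vision.calibration("wrist")["mtx"]
def comp(m,near):
    n,l,s,c=cv2.connectedComponentsWithStats(m.astype(np.uint8))
    i=min((i for i in range(1,n) if s[i,4]>40),key=lambda i:np.hypot(*(c[i]-near)))
    return l==i
rows0=[(176,207,214,240),(228,256,262,292)]
hs=[]
for i,(E,im) in enumerate(D):
    hsv=cv2.cvtColor(im,cv2.COLOR_RGB2HSV);H,S,V=hsv[...,0].astype(int),hsv[...,1].astype(int),hsv[...,2].astype(int)
    blue=comp((H>105)&(H<130)&(S>120)&(V>60),[(281,70),(323,128)][i])
    # blade: bright low-sat, plus blue
    blade=comp(cv2.morphologyEx((((S<60)&(V>120))|blue|(((H<8)|(H>170))&(S>60)&(V>120))).astype(np.uint8),cv2.MORPH_CLOSE,np.ones((3,3))),[(330,60),(370,118)][i])
    for n,m,z in(("blue",blue,.034),("blade",blade,.004)):
        ys,xs=np.nonzero(m);r=cv2.minAreaRect(np.c_[xs,ys].astype(np.float32));b=cv2.boxPoints(r)
        print(i,n,r,"\n",np.array([onz(p,z,K,E)[:2] for p in b]))
    # brightest part of blue = top face
    print("Vblue pct",np.percentile(V[blue],[10,50,90]))
    top=blue&(V>np.percentile(V[blue],50)*0.85);ys,xs=np.nonzero(top);r=cv2.minAreaRect(np.c_[xs,ys].astype(np.float32));hs.append((r[0],K,E));print("top",r,[onz(p,.034,K,E)[:2] for p in cv2.boxPoints(r)])
    r0,r1,r2,r3=rows0[i]; L=[];Rr=[]
    for c in ([250,270,290,325] if i==0 else [270,285,300,335]):
        for (a,b,o) in((r0,r1,L),(r2,r3,Rr)):
            col=V[a:b,c].astype(float);w=np.clip(120-col,0,None); 
            idx=np.argmin(col); dark=np.where(col<110)[0]
            o.append((c,a+dark.mean() if len(dark) else np.nan))
            if c in(270,): print("col",c,a,col.astype(int).tolist())
    for n,o in(("L",L),("R",Rr)): print(i,n,o,np.array([onz(p,.035,K,E)[:2] for p in o]))
    if i==0:
        red=comp(((H<8)|(H>172))&(S>150)&(V>100),(368,243));ys,xs=np.nonzero(red);r=cv2.minAreaRect(np.c_[xs,ys].astype(np.float32))
        print("red",r,np.array([onz(p,.136,K,E)[:2] for p in cv2.boxPoints(r)]),onz(r[0],.136,K,E))
print("handle tri",tri(hs))
a,b=D[0][1],D[1][1]
z=cv2.resize(D[0][1][150:260,170:460],(790,300),interpolation=cv2.INTER_CUBIC);z2=cv2.resize(D[1][1][190:300,205:495],(790,300),interpolation=cv2.INTER_CUBIC)
cv2.imwrite("pics/z.png",np.vstack([z,z2])[:,:,::-1])
E
```

```text
0 blue ((279.2387390136719, 71.36798095703125), (17.613996505737305, 34.47846221923828), 77.00537872314453) 
 [[0.554  0.1015]
 [0.5866 0.1085]
 [0.5909 0.0927]
 [0.5579 0.0855]]
0 blade ((330.29498291015625, 59.772178649902344), (24.283227920532227, 144.59814453125), 76.94474792480469) 
 [[0.5508 0.1071]
 [0.6967 0.1386]
 [0.705  0.1158]
 [0.5567 0.0831]]
Vblue pct [103. 171. 182.]
top ((278.45001220703125, 70.3499984741211), (16.76007080078125, 34.78504943847656), 71.56504821777344) [array([0.5528, 0.1003]), array([0.5848, 0.1103]), array([0.5904, 0.0958]), array([0.5581, 0.0856])]
col 270 176 [122, 107, 110, 151, 186, 196, 198, 196, 195, 194, 192, 157, 98, 76, 81, 81, 79, 77, 79, 103, 160, 193, 197, 194, 193, 193, 194, 195, 194, 190, 190]
col 270 214 [192, 194, 195, 194, 191, 192, 193, 189, 145, 80, 73, 80, 80, 79, 76, 85, 152, 189, 190, 186, 187, 156, 111, 119, 135, 136]
0 L [(250, np.float64(189.5)), (270, np.float64(189.88888888888889)), (290, np.float64(189.25)), (325, np.float64(191.0))] [[ 0.543  -0.0222]
 [ 0.5644 -0.0226]
 [ 0.5859 -0.0219]
 [ 0.6235 -0.0239]]
0 R [(250, n
[... 996 characters left out ...]
 [108, 115, 154, 185, 192, 193, 188, 139, 71, 68, 76, 76, 79, 79, 90, 149, 181, 186, 192, 195, 191, 187, 187, 190, 191, 187, 186, 188]
col 270 262 [186, 188, 189, 190, 190, 191, 191, 190, 187, 172, 117, 66, 72, 76, 76, 77, 80, 93, 149, 158, 137, 131, 132, 120, 125, 137, 137, 135, 131, 128]
1 L [(270, np.float64(237.625)), (285, np.float64(239.375)), (300, np.float64(241.0)), (335, np.float64(241.0))] [[ 0.5153 -0.0196]
 [ 0.5322 -0.0218]
 [ 0.5491 -0.0238]
 [ 0.5885 -0.0239]]
1 R [(270, np.float64(276.0)), (285, np.float64(273.0)), (300, np.float64(273.0)), (335, np.float64(272.5))] [[ 0.5157 -0.0675]
 [ 0.533  -0.0637]
 [ 0.5503 -0.0637]
 [ 0.5908 -0.0632]]
handle tri [0.573  0.1001 0.0145]
```

View pics/z.png

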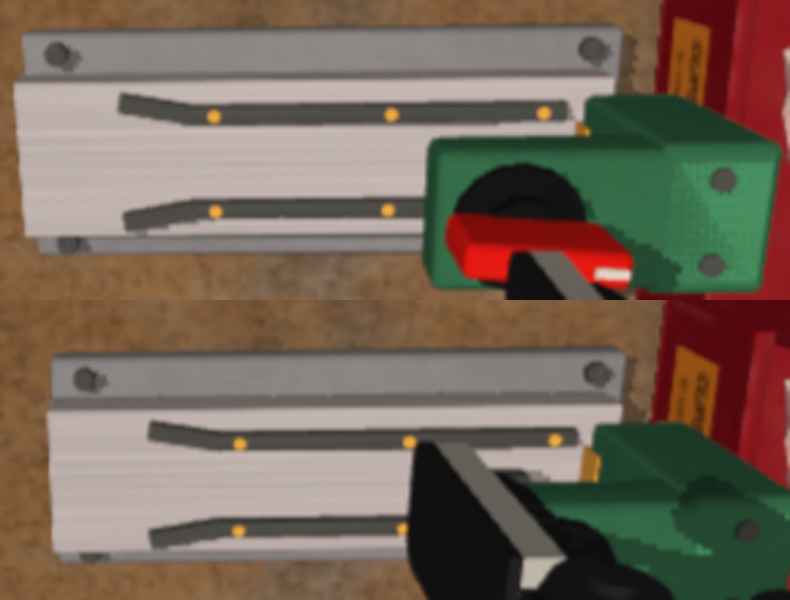

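Both wrist crops show the rails with brass screws: L at (214,117),(391,115),(544,113) and R at (216,212),(388,210) in view 0; L at (240,144),(409,142),(555,140) and R at (238,231),(402,229) in view 1. I'll triangulate those for the rail axis.

```bash
python3 - <<'E'
from h import *
import pickle
np.set_printoptions(precision=4,suppress=True)
D=pickle.load(open("w.pkl","rb"));K=vision.calibration("wrist")["mtx"];s=790/290;t=300/110
a=[(214,117),(391,115),(544,113),(216,212),(388,210)];b=[(240,144),(409,142),(555,140),(238,231),(402,229)]
P=[]
for p,q in zip(a,b):
    u=(p[0]/s+170-.3,p[1]/t+150-.3);v=(q[0]/s+205-.3,q[1]/t+190-.3)
    P.append([onz(u,.035,K,D[0][0]),onz(v,.035,K,D[1][0])]);print(tri([(u,K,D[0][0]),(v,K,D[1][0])]),*P[-1])
# table front edge corners
for p,q in [((14,83),(47,111)),((24,235),(55,550-300))]:
    u=(p[0]/s+170,p[1]/t+150);v=(q[0]/s+205,q[1]/t+190);print("front",tri([(u,K,D[0][0]),(v,K,D[1][0])]),onz(u,.03,K,D[0][0]),onz(v,.03,K,D[1][0]))
rot=robot.current_eef_rot()
for yaw in (12.4,-167.6):
    print(yaw,robot.inverse_kinematics([.573,.0995,.03],[180,0,yaw]))
for yaw in (0,180): 
    for x,y,z in((.64,-.043,.128),(.555,-.044,.055)): print(yaw,x,robot.inverse_kinematics([x,y,z],[180,0,yaw]))
E
```

```text
[ 0.5411 -0.0256  0.0349] [ 0.5411 -0.0256  0.035 ] [ 0.541  -0.0256  0.035 ]
[ 0.6108 -0.0249  0.0351] [ 0.6109 -0.0249  0.035 ] [ 0.6108 -0.0249  0.035 ]
[ 0.671  -0.0241  0.0352] [ 0.6712 -0.0241  0.035 ] [ 0.6711 -0.0242  0.035 ]
[ 0.5414 -0.0661  0.0337] [ 0.5416 -0.0655  0.035 ] [ 0.5412 -0.0655  0.035 ]
[ 0.6115 -0.0655  0.0334] [ 0.6114 -0.0647  0.035 ] [ 0.6109 -0.0648  0.035 ]
front [ 0.4613 -0.0139  0.0277] [ 0.4621 -0.0132  0.03  ] [ 0.4615 -0.0131  0.03  ]
front [ 0.4629 -0.0766  0.0322] [ 0.4619 -0.0779  0.03  ] [ 0.4629 -0.0775  0.03  ]
12.4 [-17.4682  33.4155   8.3215  96.7051  -5.9451  50.3095 -84.3025]
-167.6 [ -0.6603  34.3593 -15.3277  95.9766  11.0443  51.1487  82.0099]
0 0.64 [ -7.1852  33.6348  14.8347  81.2138  -8.9098  66.2983 -81.1436]
0 0.555 [ -7.1818  29.3752  13.4963  99.9649  -8.3949  51.6414 -80.1359]
180 0.64 [  9.2469  33.75   -10.8288  80.4211   6.5384  66.44    87.587 ]
180 0.555 [ 10.274   29.5196 -10.1532  99.2341   6.3453  51.8037  87.4828]
```

```bash
cat >> h.py <<'E'
U=np.array([.642,-.0445]);UY=0.65
def up(x,y,z):
    c,s=np.cos(np.radians(UY)),np.sin(np.radians(UY)); return [U[0]+c*x-s*y,U[1]+s*x+c*y,z]
def uinv(p):
    c,s=np.cos(np.radians(UY)),np.sin(np.radians(UY)); d=np.asarray(p)[:2]-U; return np.array([c*d[0]+s*d[1],-s*d[0]+c*d[1]])*1000
F=lambda: np.round(robot.current_contact_force(),2)
np.set_printoptions(precision=4,suppress=True)
E
python3 - <<'E'
from h import *
g=[.573,.0995]; o=[180,0,-167.6]
fingers.gripper_to(0.55)
robot.move_to(g+[.12],o); robot.line_to(g+[.025],o,velocity=.1,f_stop=6)
print(robot.current_tool_pos(),F())
fingers.gripper_to(0.0,force=50); print(robot.current_finger_gap(),robot.current_gripper_force(),F())
robot.line_to(g+[.13],velocity=.15); print(F(),robot.current_finger_gap())
robot.move_to(up(-.165,0,.13),[180,0,UY-180])
robot.pause(.2);im=vision.grab_frame("wrist");cv2.imwrite("pics/w2.png",im[:,:,::-1])
im=vision.grab_frame("scene");cv2.imwrite("pics/s2.png",im[:,:,::-1])
print(robot.current_time_s(),robot.current_tool_pos(),robot.current_eef_rot(),F())
a=cv2.imread("pics/s2.png")[120:350,150:400];w=cv2.imread("pics/w2.png")
cv2.imwrite("pics/m2.png",np.hstack([cv2.resize(a,(400,368)),cv2.resize(w,(400,368))]))
E
```

```text
[0.5738 0.0997 0.0258] [0.44 0.31 0.22]
0.15410449494092712 49.28039073944092 [-0.57  0.16  3.8 ]
[-0.83  0.67 -1.97] 0.15338049664366496
7.1917 [ 0.4776 -0.0452  0.1299] [ 179.9701    0.0115 -179.2217] [-0.72  0.25 -0.29]
```

View pics/m2.png

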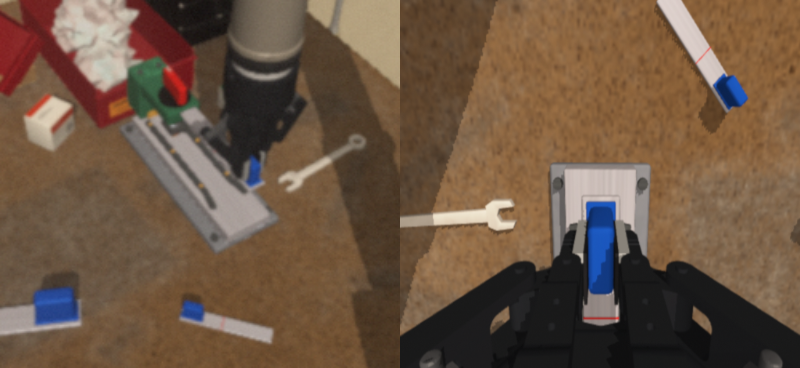

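The gauge is held by its handle, aligned with the tool, above the front of the table. Now I'll lower it and slide it in.

```bash
python3 - <<'E'
from h import *
o=[180,0,UY-180]
robot.line_to(up(-.165,0,.060),o,velocity=.1)
print(robot.line_to(up(-.165,0,.0535),o,velocity=.02,f_stop=3),robot.current_tool_pos(),F())
z=robot.current_tool_pos()[2]+.0003
robot.line_to(up(-.165,0,z),o,velocity=.02); print(F())
print(robot.line_to(up(-.095,0,z),o,velocity=.06,f_stop=10),uinv(robot.current_tool_pos()),F())
print(robot.line_to(up(-.078,0,z),o,velocity=.02,f_stop=8),uinv(robot.current_tool_pos()),robot.current_tool_pos(),F(),robot.current_eef_rot())
robot.pause(.2);im=vision.grab_frame("side");cv2.imwrite("pics/s3.png",im[:,:,::-1]);print(F(),robot.current_time_s())
E
```

```text
True [ 0.478  -0.0464  0.0557] [-0.13  0.31  4.19]
[ 0.23  0.68 -1.82]
False [-95.339   -0.0378] [ 0.37  0.91 -0.81]
True [-86.058   -0.0325] [ 0.5559 -0.0455  0.0558] [-0.17 -0.43  5.22] [-179.9972   -0.2863 -179.3582]
[-0.45  0.64  5.24] 10.7583
```

```bash
python3 - <<'E'
from h import *
o=[180,0,UY-180]
for dz in (.0003,.0006):
    print(robot.line_to(up(-.078,0,.0558+dz),o,velocity=.015,f_stop=12),uinv(robot.current_tool_pos()),robot.current_tool_pos(),F(),robot.current_eef_rot(),robot.current_torque(),robot.current_time_s())
    robot.pause(.1);print(F())
for i,c in enumerate(("side","wrist","scene")):
    im=vision.grab_frame(c);cv2.imwrite(f"pics/{c}4.png",im[:,:,::-1])
a=cv2.imread("pics/side4.png")[165:265,200:340];w=cv2.imread("pics/wrist4.png");
cv2.imwrite("pics/m4.png",np.hstack([cv2.resize(a,(420,300),interpolation=cv2.INTER_CUBIC),cv2.resize(w,(380,300))]))
E
```

```text
True [-86.0071   0.009 ] [ 0.556  -0.0455  0.0557] [-0.94  0.85  3.33] [-179.9909   -0.6419 -179.3551] [ 0.0133 -0.1424 -0.0075] 11.1917
[-1.57 -0.78  4.05]
True [-85.9973   0.0968] [ 0.556  -0.0454  0.0558] [-2.22  0.03  4.48] [-179.9906   -0.8381 -179.3503] [ 0.0572 -0.2592  0.0573] 11.6917
[-1.06 -0.16  4.27]
```

View pics/m4.png

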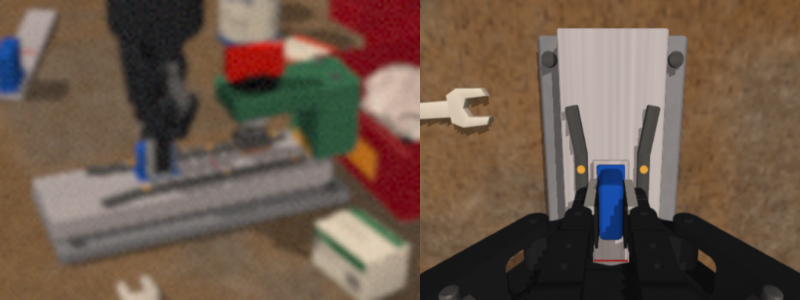

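The blade is blocked solidly with the tool at unit x = −86 mm, about 1 mm of grasp offset from the −85 mm home position. The wrist view shows it between the rails. I'll release it and measure the knob.

```bash
python3 - <<'E'
from h import *
o=[180,0,UY-180]
robot.line_to(up(-.0862,0,.0557),o,velocity=.02);print(F())
fingers.gripper_to(0.4);print(F(),uinv(robot.current_tool_pos()))
p=robot.current_tool_pos(); robot.line_to([p[0],p[1],.20],velocity=.2)
Ps=[];K=vision.calibration("wrist")["mtx"]
for i,x in enumerate((.60,.68)):
    robot.move_to([x,-.13,.24],[180,0,90]); robot.pause(.3)
    E=wristE();im=vision.grab_frame("wrist");cv2.imwrite(f"pics/k{i}.png",im[:,:,::-1])
    hsv=cv2.cvtColor(im,cv2.COLOR_RGB2HSV).astype(int);H,S,V=hsv[...,0],hsv[...,1],hsv[...,2]
    c=proj(list(U)+[.136],K,E)
    m=(((H<8)|(H>172))&(S>150)&(V>90)).astype(np.uint8);n,l,s,ct=cv2.connectedComponentsWithStats(m)
    j=min((j for j in range(1,n) if s[j,4]>100),key=lambda j:np.hypot(*(ct[j]-c)))
    v=V[l==j];hi=(l==j)&(V>0.85*np.percentile(v,90))
    for q in (l==j,hi):
        ys,xs=np.nonzero(q);r=cv2.minAreaRect(np.c_[xs,ys].astype(np.float32));b=cv2.boxPoints(r)
        print(c,r,np.percentile(v,[10,50,90]),onz(r[0],.136,K,E)[:2],"\n",np.array([uinv(onz(t,.136,K,E)) for t in b]))
    Ps.append((r[0],K,E))
    x0,y0=int(c[0]),int(c[1]);cv2.imwrite(f"pics/kc{i}.png",cv2.resize(im[max(0,y0-50):y0+50,max(0,x0-65):x0+65,::-1],(390,300),interpolation=cv2.INTER_CUBIC));print(max(0,x0-65),max(0,y0-50))
print(tri(Ps),robot.current_time_s())
cv2.imwrite("pics/kc.png",np.hstack([cv2.imread("pics/kc0.png"),cv2.imread("pics/kc1.png")]))
E
```

```text
[ 0.48 -0.83  3.84]
[-1.36 -0.43 -0.34] [-86.6844  -0.0552]
[319.8402  73.4243] ((316.8825378417969, 74.06619262695312), (75.8619384765625, 21.24034881591797), 4.289153099060059) [129.2 235.  242. ] [ 0.6401 -0.0449] 
 [[-27.515   -4.9424]
 [-26.5383   8.2306]
 [ 23.3287   4.1345]
 [ 23.1481  -9.1603]]
[319.8402  73.4243] ((317.22589111328125, 72.65443420410156), (71.24989318847656, 15.631099700927734), 4.289153099060059) [129.2 235.  242. ] [ 0.6402 -0.044 ] 
 [[-25.6318  -2.4204]
 [-24.934    7.2557]
 [ 21.9501   3.4014]
 [ 21.8014  -6.3588]]
254 23
[199.7644  72.7269] ((200.1944122314453, 73.1255111694336), (75.6815414428711, 20.831815719604492), 4.236394882202148) [143.9 245.  250. ] [ 0.6423 -0.0448] 
 [[-25.7472  -4.6924]
 [-23.5809   8.2401]
 [ 25.9979   4.1362]
 [ 24.603   -8.9174]]
[199.7644  72.7269] ((198.31173706054688, 71.94705200195312), (71.63452911376953, 16.259660720825195), 4.39870548248291) [143.9 245.  250. ] [ 0.6411 -0.044 ] 
 [[-25.3627  -2.5411]
 [-23.645    7.5331]
 [ 23.298    3.5179]
 [ 22.1483  -6.6486]]
134 22
[ 0.6407 -0.0438  0.1336] 15.7333
```

View pics/kc.png

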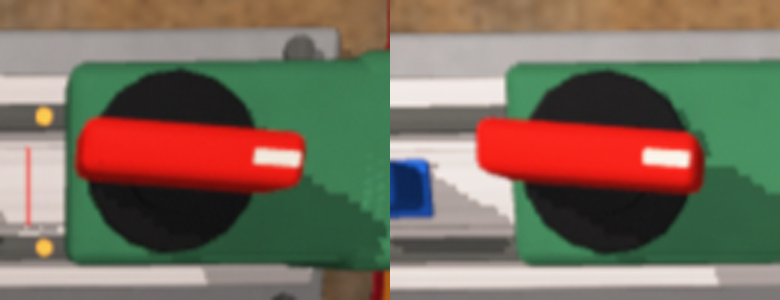

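The bar knob is centred at the unit origin at an angle of about −4.7° (θ≈0.08 rad), with its top at z≈0.134, which agrees with the text. I'll grip it and turn to 1.75 rad.

```bash
cat >> h.py <<'E'
KZ=.1285
def turn(th0,th1):
    "grip the knob standing at th0 rad and turn it clockwise to th1; returns the final angle by tool yaw"
    y0,y1=[UY+180-np.degrees(t) for t in (th0,th1)]
    fingers.gripper_to(0.4)
    robot.move_to(up(0,0,.20),[180,0,y0]); robot.line_to(up(0,0,KZ),velocity=.1,f_stop=8)
    fingers.gripper_to(0.0,force=40); t0=robot.current_time_s()
    n=int(np.ceil(abs(y1-y0)/30))
    for y in np.linspace(y0,y1,n+1)[1:]: robot.line_to(up(0,0,KZ),[180,0,y],velocity=.1)
    yaw=robot.current_eef_rot()[2]; print("turn",robot.current_tool_pos(),yaw,y1,robot.current_finger_gap(),F(),robot.current_torque(),"t",t0,robot.current_time_s())
    fingers.gripper_to(0.4); robot.line_to(up(0,0,.20),velocity=.2)
    return np.radians((UY+180-yaw)%360)
E
python3 - <<'E'
from h import *
print(turn(.082,1.75),robot.current_joint_positions(),robot.current_time_s())
E
```

```text
turn [ 0.6407 -0.0456  0.1301] 80.3179679093067 80.38238585210594 0.1326646059384641 [-4.63 -0.05  9.82] [-0.0118  1.096  -0.0352] t 18.2917 20.5583
1.751124305199208 [-3.8447 30.5453 10.047  75.082  -5.2731 74.807  -3.4045] 21.4167
```

```bash
cat >> h.py <<'E'
def grab(x):
    "grip the handle standing at unit-x (tool) x mm"
    o=[180,0,UY-180]; fingers.gripper_to(0.4)
    robot.move_to(up(x/1e3,0,.12),o); robot.line_to(up(x/1e3,0,.0560),velocity=.12,f_stop=8)
    robot.pause(.2); print("free",F()); fingers.gripper_to(0.0,force=50); robot.pause(.2); print("gripped",F(),uinv(robot.current_tool_pos()))
def pull(x,fs):
    z=robot.current_tool_pos()[2]; f0=F()
    r=robot.line_to(up(x/1e3,0,z),velocity=.01,f_stop=fs); a=F(); u=uinv(robot.current_tool_pos()); robot.pause(.15)
    print("pull",x,fs,r,"before",f0,"end",a,"after",F(),u,robot.current_time_s())
E
python3 - <<'E'
from h import *
grab(-86.2); pull(-88.5,12); pull(-90.5,12)
E
```

```text
free [-0.75 -0.87 -0.45]
gripped [-1.05  0.39  6.02] [-85.8326   0.0718]
pull -88.5 12 False before [-1.05  0.39  6.02] end [ 0.67 -0.43  1.15] after [1.05 0.86 0.69] [-88.2117  -0.032 ] 25.0
pull -90.5 12 False before [1.05 0.86 0.69] end [2.11 0.85 0.57] after [1.6  0.39 1.41] [-90.5602  -0.0032] 25.5
```

```bash
cat >> h.py <<'E'
def avg(n=8):
    q=[]
    for _ in range(n): q.append(robot.current_contact_force()); robot.pause(.02)
    return np.mean(q,0),np.std(q,0)
def slide(x,fs=14):
    z=robot.current_tool_pos()[2]; r=robot.line_to(up(x/1e3,0,z),velocity=.012,f_stop=fs); m,s=avg()
    print("slide",x,r,m,s[0],uinv(robot.current_tool_pos()),robot.current_time_s()); return m[0]
E
python3 - <<'E'
from h import *
a=slide(-92); b=slide(-89.5); print("drag",(a-b)/2)
E
```

```text
slide -92 False [0.9679 0.1733 1.4595] 0.4722232527663762 [-92.1346  -0.0095] 25.9083
slide -89.5 False [-5.4393  0.1228  7.278 ] 0.7866618535296711 [-92.0922   0.0304] 26.4
drag 3.2036084316125146
```

```bash
python3 - <<'E'
from h import *
print(robot.current_finger_gap(),robot.current_gripper_force(),robot.current_tool_pos(),robot.current_eef_rot(),robot.current_torque())
robot.pause(.3);print(avg(),uinv(robot.current_tool_pos()))
b=slide(-93.5);print(robot.current_eef_rot(),robot.current_torque())
im=vision.grab_frame("wrist");cv2.imwrite("pics/w5.png",im[:,:,::-1])
E
```

```text
0.15444192547714802 50.685192346572876 [ 0.5499 -0.0455  0.0567] [-179.9944   -0.3251 -179.3532] [-0.0137  0.7428  0.0355]
(array([-5.0502,  0.2629,  7.3118]), array([0.2935, 0.4194, 0.4912])) [-92.1034   0.0256]
slide -93.5 False [ 0.9037 -0.102   2.232 ] 0.3870196303382469 [-93.307    0.0154] 27.45
[ 179.9987    0.0125 -179.3482] [-0.0047 -0.2423  0.078 ]
```

View pics/w5.png

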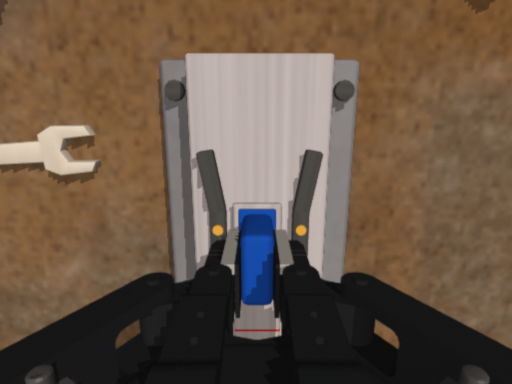

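Pushing in sticks because the compliant arm presses down (Fz 7 N) as it pushes. Pulling shows only about 1–2 N, so the shoe carries essentially nothing at 7 mm of travel. I'll advance to 9.3 mm, which gives at most about 7 N, and null Fz before the next pull.

```bash
cat >> h.py <<'E'
def test(x,d=2.5,n=2,fs=14):
    "grip handle at tool unit-x (mm), null Fz, pull n times d mm; returns list of Fx above free"
    o=[180,0,UY-180]; fingers.gripper_to(0.4)
    robot.move_to(up(x/1e3,0,.10),o); robot.line_to(up(x/1e3,0,.0570),velocity=.12,f_stop=8); robot.pause(.1)
    b=avg(5)[0]; fingers.gripper_to(0.0,force=50); z=.0570
    out=[]
    for k in range(n+1):
        if k: 
            r=robot.line_to(up((x-k*d)/1e3,0,z),o,velocity=.01,f_stop=fs); print("stopped",r,np.round(F()-b,2))
        for _ in range(5):
            m=avg(5)[0]-b
            if abs(m[2])<1: break
            z+=np.clip(m[2],-2,2)*.00015; robot.line_to(up((x-k*d)/1e3,0,z),o,velocity=.01)
        print(k,"z",z,m,uinv(robot.current_tool_pos()),robot.current_tool_pos()[2],robot.current_time_s()); out.append(m[0])
    return out
E
python3 - <<'E'
from h import *
fingers.gripper_to(0.4); p=robot.current_tool_pos(); robot.line_to([p[0],p[1],.19],velocity=.25)
print(turn(1.751,2.325),robot.current_time_s())
print(test(-93.4))
E
```

```text
turn [ 0.6407 -0.0441  0.1301] 47.43194482927529 47.437312632083604 0.13611649905576784 [-6.25  0.94  5.34] [ 0.1307  1.1299 -0.1271] t 31.375 32.2417
2.325093685832603 33.1
0 z 0.05790000000000001 [2.6767 0.2791 0.8462] [-92.8733   0.0442] 0.05784403047257837 37.25
stopped False [ 7.86 -0.32 -3.36]
1 z 0.057300000000000004 [ 5.9065 -0.3524  0.1347] [-93.7988   0.0201] 0.0578445706778763 38.4
stopped False [ 7.9  -0.84 -2.2 ]
2 z 0.05681846117656036 [ 7.0812  0.0613 -0.0512] [-95.3018  -0.0113] 0.05784102330807231 39.55
[np.float64(2.6767138270538173), np.float64(5.906517072953013), np.float64(7.081185970469718)]
```

```bash
python3 - <<'E'
from h import *
o=[180,0,UY-180]
for x in (-99.5,-101,-102.5):
    r=robot.line_to(up(x/1e3,0,.0570),o,velocity=.008,f_stop=20); f=F(); m,s=avg(8)
    print(x,r,f,m,s[0],uinv(robot.current_tool_pos()),robot.current_tool_pos()[2],robot.current_eef_rot()[1],robot.current_time_s())
E
```

```text
-99.5 False [ 7.57 -0.76 -0.81] [ 8.3151 -0.0001 -1.8561] 0.6461747174807034 [-96.0058   0.0164] 0.0578492898064259 0.4345335071040855 39.975
-101 False [ 8.84  0.23 -2.3 ] [ 8.8546 -0.1589 -1.867 ] 0.4472442421580859 [-97.2724   0.0314] 0.057850509094669045 0.46131228268097657 40.4417
-102.5 False [ 8.93  0.42 -1.64] [ 9.1212  0.0279 -1.9986] 0.4330096760348449 [-98.7431   0.0136] 0.057861967651156296 0.4641468146386296 40.9083
```

The steady sliding drag is about 9 N, so the shoe presses with about 7 N, which is on target. I'll pull out to about 26 mm short and let go.

```bash
python3 - <<'E'
from h import *
o=[180,0,UY-180]
r=robot.line_to(up(-.1162,0,.0570),o,velocity=.015,f_stop=20); m,s=avg(8)
u=uinv(robot.current_tool_pos());print(r,m,u,robot.current_time_s())
robot.line_to(up(u[0]/1e3+.0005,0,.0576),o,velocity=.01);robot.pause(.2);print(avg(5)[0],uinv(robot.current_tool_pos()))
fingers.gripper_to(0.45);robot.pause(.2);print(uinv(robot.current_tool_pos()),F())
robot.line_to(up(-.113,0,.20),velocity=.15);robot.move_to([.50,.06,.28],[180,0,90]);robot.pause(.2)
E=wristE();im=vision.grab_frame("wrist");cv2.imwrite("pics/w6.png",im[:,:,::-1])
K=vision.calibration("wrist")["mtx"]
hsv=cv2.cvtColor(im,cv2.COLOR_RGB2HSV).astype(int)
c=proj(up(-.112,0,.064),K,E);m=((hsv[...,0]>105)&(hsv[...,0]<130)&(hsv[...,1]>120)).astype(np.uint8)
n,l,st,ct=cv2.connectedComponentsWithStats(m)
for j in range(1,n):
    if st[j,4]>60: ys,xs=np.nonzero(l==j);rr=cv2.minAreaRect(np.c_[xs,ys].astype(np.float32));print(c,rr,[uinv(onz(t,.064,K,E)) for t in cv2.boxPoints(rr)])
print(robot.current_time_s())
E
```

```text
False [ 8.6186  0.0422 -1.8485] [-112.5438    0.0252] 42.1083
[0.4742 0.0985 4.6289] [-112.4714   -0.0205]
[-112.2654   -0.0124] [1.05 0.81 0.93]
[283.0171 259.2784] ((242.3080596923828, 24.8109130859375), (24.914701461791992, 53.931671142578125), 19.79887580871582) [array([-173.2483,  226.5226]), array([-154.4417,  269.9226]), array([-132.6685,  262.5965]), array([-150.7737,  218.6518])]
[283.0171 259.2784] ((466.5810546875, 21.013505935668945), (44.174102783203125, 13.717220306396484), 54.462318420410156) [array([ 40.9795, 257.4805]), array([ 50.4646, 264.0388]), array([ 79.6078, 232.9121]), array([ 70.0438, 225.9986])]
[283.0171 259.2784] ((177.75, 150.25), (9.899494171142578, 21.920310974121094), 45.0) [array([-235.273 ,  122.0821]), array([-217.8277,  137.991 ]), array([-211.0526,  130.666 ]), array([-228.5112,  114.5763])]
[283.0171 259.2784] ((280.5, 253.5), (21.0, 29.0), 90.0) [array([-131.3804,   20.3913]), array([-98.6246,  19.973 ]), array([-98.1697,  -6.1262]), array([-131.528 ,   -5.7016])]
46.4083
```

View pics/w6.png

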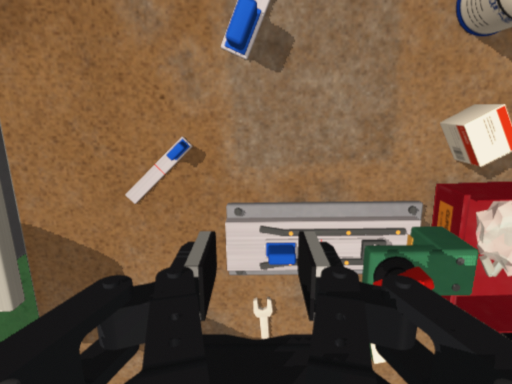

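The blade lies between the rails with its handle at unit x ≈ −114 mm, so its tip stands about 28 mm short of the stop. The robot is clear of everything, so I'll hand in.

```bash
python3 -c "
from station import workorder
print(workorder.close_job())"
```

```text
the job is handed in; nothing more can be done
None
```

The job is handed in with no verdict returned. The blade went home against the stop and dragged at about 9 N on the pull, by my estimate about 7 N of shoe pressure. It is now let go, lying between the rails with its tip roughly 28 mm short of the stop, at about 46 s of the 72 s allowed.

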